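# Sweep the used caps into the bench waste chute

## Task

Clear the lab bench: with the fingers, sweep the four used screw caps that lie loose on the worktop along the surface and over the edge into the waste chute, the rectangular steel-rimmed opening in the worktop. Do not pick the caps up, and leave the two closed specimen pots and the small reagent bottle standing where they are.

Things in the scene. Friction and masses are not known exactly. Their poses are not given: they have to be found in the camera images.
- bench: the lab bench, fixed: a flat white worktop at height 0, wooden edging. Its x axis points away from the robot, y to the robot's left, turned by at most 3 degrees. Origin: at worktop level, at the centre of the chute mouth. Caps and pots stand on both sides of the chute, 140 to 240 mm from its centre along the bench's y, up to 97 mm off it along x, at least 61 mm apart.
- chute (a point): centre of the mouth of the waste chute, at worktop level, axes as the bench's: a rectangular through opening 200 mm along x by 140 mm along y with a 16 mm wide steel flange flush with the worktop (no lip to climb). A straight steel sleeve leads down into a pull-out waste tray, 268 by 208 mm inside, whose floor is 154 mm below the worktop.
- cap1: a used screw cap, a stiff plastic disc 48 mm across and 14 mm high (about 12 g) with an upright ribbed skirt, lying flat on the worktop mouth up. Origin: centre of its underside (on its axis, at worktop level); z up. It slides, it does not roll.
- cap2: a used screw cap, a stiff plastic disc 48 mm across and 14 mm high (about 12 g) with an upright ribbed skirt, lying flat on the worktop mouth up. Origin: centre of its underside (on its axis, at worktop level); z up. It slides, it does not roll.
- cap3: a used screw cap, a stiff plastic disc 48 mm across and 14 mm high (about 12 g) with an upright ribbed skirt, lying flat on the worktop mouth up. Origin: centre of its underside (on its axis, at worktop level); z up. It slides, it does not roll.
- cap4: a used screw cap, a stiff plastic disc 48 mm across and 14 mm high (about 12 g) with an upright ribbed skirt, lying flat on the worktop mouth up. Origin: centre of its underside (on its axis, at worktop level); z up. It slides, it does not roll.
- pot1: a closed specimen pot standing upright, to be left alone: 56 mm high overall, body 43 mm across, with the same kind of cap (48 mm across, 14 mm high) screwed on its top, about 45 g. Origin: centre of its underside.
- pot2: a closed specimen pot standing upright, to be left alone: 56 mm high overall, body 43 mm across, with the same kind of cap (48 mm across, 14 mm high) screwed on its top, about 45 g. Origin: centre of its underside.
- bottle: the small amber reagent bottle with a black cap, upright, to be left alone: 26 mm across, 60 mm high, about 30 g. It stands beyond the chute, 145 to 165 mm from its centre along the bench's x. Origin: centre of its underside.

How it is judged:
By the outcome, as a careful person would: the job done as asked, in the order asked, and still so for the second after the job is handed in, with the robot touching nothing.
It also fails if it takes over 61 s, if anything falls off the work surface, if the arm or the gripper's body presses on something with over 40 N, if the wrist force passes 120 N, or if a joint passes its speed limit or range.

## Robot

A 6-joint arm with a two-finger parallel gripper is mounted at the origin on the work surface. World frame = base frame: x ahead of the robot, y to its left, z up, the work surface at z = 0. Lengths are in m, angles in rad, forces in N, time in s.
With the tool pointing down it reaches from about 0.225 to 0.875 m from the base axis. Payload 3.4 kg.
Tool frame: the origin (TCP) lies at the very end of the fingers, on their centre line; the grasp point (between the pads) lies 19 mm behind it; z points along the fingers, y is the direction in which the jaws open and shut (so a half turn about z gives the same grasp; the last joint's range is limited). The gripper opens to 85 mm and grips with 20 to 120 N. Pads are 22 mm wide; open, the fingers measure 114 mm over their backs; the gripper's body (76 mm by 85 mm) begins 54 mm behind the grasp point. The pads swing forward as they close: fully open they stand 13 mm farther back than shut.
Start: joints at [1.221, 0.276, 1.505, -0, 1.361, -0.121], TCP at [0.13, 0.56, 0.231] pointing down, gripper open.
Joint ranges: [-2.89, 2.89], [-0.75, 2.08], [0.22, 2.7], [-1.18, 4.32], [0.11, 2.71], [-2.7, 2.7]. Speed limits (rad/s): [2.57, 2.57, 3.14, 3.14, 3.14, 3.14].

## Interface

Orientations are given as a unit quaternion [w, x, y, z].
In Python, from rig import manip gives the robot as it stands. The module is installed in compiled form; this text tells all that it offers.
- The arm moves only by the tool carry_out, never from a script. Its argument "moves" is one flat list of numbers, 5 for each row, row after row: the opening in per cent of the stroke, from 0 (shut) to 100 (fully open), then the shift along the world's x, y, z in cm, then the turn about the world's z in rad. A call has exactly 10 rows; each row shifts and turns the commanded pose from where the row before left it; what a row does not reach is not made up. A row lasts 1/10 s, in which the tool goes at most 50 mm and 8.59 degrees, less where a joint would pass 70% of its speed; a pose out of reach is approached as far as the arm can. A call is refused whole if a number of a shift passes 5 or a number of a turn 0.15, either way. A call with a gripper value outside its range is refused whole. The fingers move at their own pace and stop on an object; "squeeze" is the grip in N (left out, the last holds). Time passes only in rows, so rows that do not move let the fingers close, or fill a call up. It gives the time, the measured TCP pose, the force and the opening at its end, in the units of the state.
- manip.get_state(): the state, without advancing time (a new reading comes with each control period).
- manip.get_image(name): name is "scene" or "top" or "wrist"; returns the picture (400x640x3 uint8, red, green, blue); there is no depth.
- manip.camera_info(name): a dict with "fov_y" (degrees; the focal length in pixels is half the picture's height over the tangent of half this angle, whatever the lens; pixels are square), "cx", "cy" (the principal point, pixels), "rvec" (rotation vector, rad) and "tvec" (3), from world to camera coordinates, as OpenCV has them; the wrist camera has in their place "hand_eye" (4x4, takes a point from camera to tool coordinates, whose origin is the TCP and whose axes are the flange's). Camera axes: x right, y down, z forward; pixel columns grow to the right and rows downward; lengths in m; the calibration is good to about 2 mm. The wrist camera is an equidistant fisheye: a pixel r from the principal point sees the ray r / f radians off the axis. A picture is of the moment at which its call begins: read the wrist's pose just before it. camera_info takes no time and is no camera call.
- manip.sign_off(): hands the job in, once; it reports no verdict.
The state is a dict: "clock": time; "qpos": joint angles; "qd": joint speeds; "effort": joint torques, N m; "position": TCP position; "ee_rot": TCP orientation; "contact_force": force on the tool from outside, world axes, zero at the start; "moment": the same for the moment, N m; "width": finger opening in m.
Only numpy, scipy, OpenCV 4.12 (cv2) and the standard library are available. Lean on these libraries where they do the work, as an engineer would, in place of code of your own. Each camera call takes 0.05 s, during which the arm holds its last target. There are 200 camera calls.

## Working session

There is one attempt and no reset: what is moved stays moved. The work goes in short steps, Python scripts to look and compute and a tool call to move; the robot and the scene stay as the last step left them, time stands still between calls to the robot, and variables do not carry over. Pictures are saved under pics/ and viewed, about 8 in all and at most 12, crops included, and the job is handed in when it is done.

Besides the shell and the picture viewer there is one more tool, called after "Call:" by a JSON object that holds its "name" and its "arguments", one argument or row to a line. carry_out: Moves the arm, as the interface text tells. Its arguments: {"type":"object","properties":{"moves":{"type":"array","items":{"type":"number"}},"squeeze":{"type":"number"}},"required":["moves"]}

```bash
mkdir -p pics; cat > h.py <<'E'
import numpy as np, cv2
from rig import manip
def cam(n):
    c=manip.camera_info(n); f=200/np.tan(np.radians(c["fov_y"])/2)
    K=np.array([[f,0,c["cx"]],[0,f,c["cy"]],[0,0,1]]); R=cv2.Rodrigues(np.array(c["rvec"],float))[0]
    return K,R,np.array(c["tvec"],float).ravel()
def ray(n,uv,z):
    K,R,t=cam(n); d=R.T@np.linalg.solve(K,[uv[0],uv[1],1]); o=-R.T@t
    return o+d*(z-o[2])/d[2]
def proj(n,P):
    K,R,t=cam(n); p=K@(R@np.array(P,float)+t); return p[:2]/p[2]
def grab(n,fn):
    im=cv2.cvtColor(np.array(manip.get_image(n)),cv2.COLOR_RGB2BGR); cv2.imwrite(fn,im); return im
E
python3 - <<'E'
from h import *
for n in("top","scene"): grab(n,f"pics/{n}0.png"); K,R,t=cam(n); print(n,K[0,0],-R.T@t)
print(manip.get_state())
E
```

```text
top 438.97045879487166 [0.47737022 0.02726597 0.87629769]
scene 440.0345158366387 [1.30331819 0.16820606 0.57686872]
{'clock': 0.1, 'qpos': array([ 1.22101392e+00,  2.76558153e-01,  1.50598083e+00, -6.73805552e-06,
        1.36076571e+00, -1.20992608e-01]), 'qd': array([-0.00051218, -0.00179684, -0.00278043, -0.00013083, -0.0003325 ,
       -0.00011997]), 'effort': array([ 2.39612244e-03, -4.17693794e+01, -2.46406639e+01, -2.13760181e-04,
        5.81693865e-03,  1.32226816e-05]), 'position': array([0.13024762, 0.55956249, 0.23052143]), 'ee_rot': array([-1.96437749e-04,  1.14144820e-01,  9.93463752e-01, -8.33184658e-04]), 'contact_force': array([0.44600672, 1.04690064, 0.13262677]), 'moment': array([ 0.03550112, -0.04476513,  0.02735674]), 'width': 0.08509123149773722}
```

View pics/top0.png

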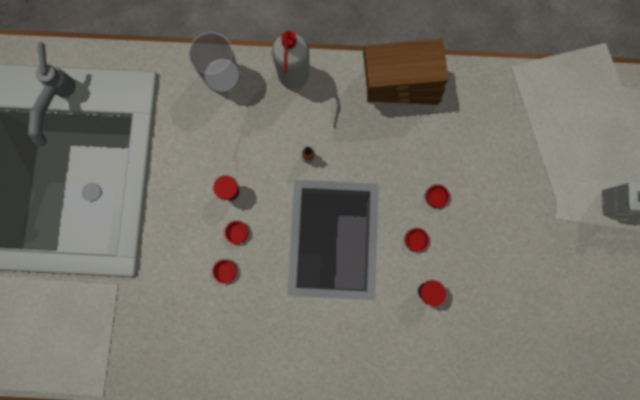

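View pics/scene0.png

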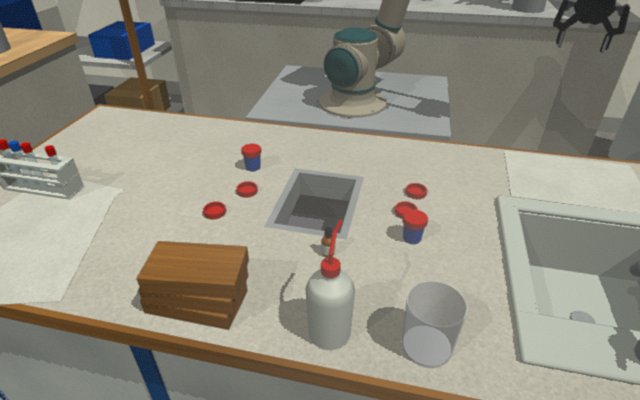

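The top view shows six red discs. Pots with a blue body are at (226,188) and (433,293). Caps are at (237,232), (225,271), (437,196) and (416,239). The chute spans about (290–378, 181–298) and the bottle is at (308,154). The scene view agrees.

```bash
python3 - <<'E'
from h import *
def meas(n):
    im=cv2.imread(f"pics/{n}0.png"); h=cv2.cvtColor(im,cv2.COLOR_BGR2HSV)
    m=(((h[...,0]<10)|(h[...,0]>170))&(h[...,1]>150)&(h[...,2]>60)).astype('uint8')
    for c in cv2.findContours(m,0,2)[0]:
        if cv2.contourArea(c)<120: continue
        (u,v),r=cv2.minEnclosingCircle(c); x,y,w,hh=cv2.boundingRect(c); M=cv2.moments(c); cc=(M['m10']/M['m00'],M['m01']/M['m00'])
        print(n,np.round((u,v),0),"box",w,hh,"z7",ray(n,cc,.007)[:2].round(3),"z50",ray(n,cc,.05)[:2].round(3))
meas("top");meas("scene")
im=cv2.imread("pics/top0.png")
for uv in [(295,181),(378,185),(374,299),(289,296)]: print("flange",ray("top",uv,0).round(3))
print("bottle",ray("top",(308,153),.06).round(3), [ray("scene",(327,250),.0).round(3)])
cv2.imwrite("pics/c.png",cv2.resize(im[140:320,190:470],None,fx=2.8,fy=2.8,interpolation=2))
E
```

```text
top [432. 293.] box 26 25 z7 [ 0.43  -0.195] z50 [ 0.432 -0.184]
top [224. 271.] box 23 23 z7 [0.461 0.212] z50 [0.462 0.203]
top [417. 240.] box 24 22 z7 [ 0.532 -0.165] z50 [ 0.53  -0.155]
top [236. 232.] box 23 23 z7 [0.538 0.192] z50 [0.535 0.184]
top [437. 196.] box 23 23 z7 [ 0.62  -0.206] z50 [ 0.613 -0.195]
top [226. 187.] box 24 23 z7 [0.627 0.219] z50 [0.62  0.209]
top [288.  51.] box 14 41 z7 [0.942 0.104] z50 [0.919 0.101]
scene [330. 265.] box 18 15 z7 [0.736 0.069] z50 [0.779 0.076]
scene [411. 214.] box 31 22 z7 [0.556 0.208] z50 [0.613 0.205]
scene [214. 210.] box 21 17 z7 [ 0.624 -0.205] z50 [ 0.676 -0.177]
scene [246. 188.] box 20 14 z7 [ 0.537 -0.164] z50 [ 0.595 -0.139]
scene [251. 149.] box 18 13 z7 [ 0.363 -0.213] z50 [ 0.434 -0.184]
flange [0.645 0.08  0.   ]
flange [ 0.641 -0.089  0.   ]
flange [ 0.414 -0.082  0.   ]
flange [0.416 0.084 0.   ]
bottle [0.689 0.053 0.06 ] [array([0.691, 0.053, 0.   ])]
```

View pics/c.png

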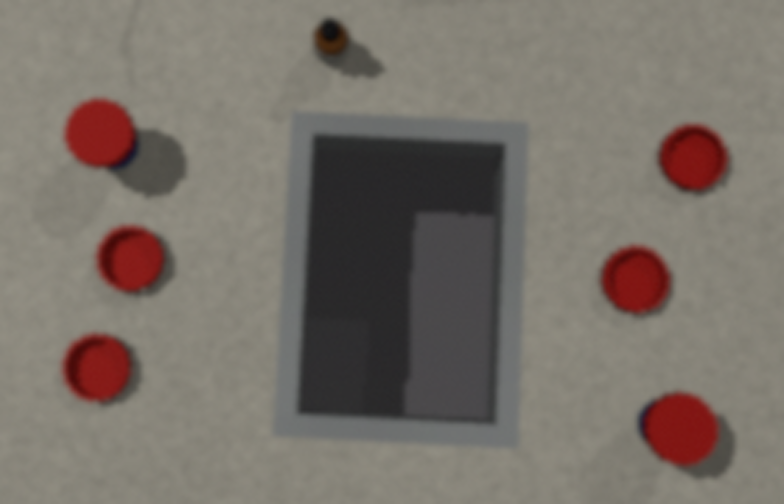

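Call:
{"name": "carry_out", "arguments": {
  "moves": [35,2,-1.6,-0.5,-0.134,35,2,-1.6,-0.5,-0.134,35,2,-1.6,-0.5,-0.134,35,2,-1.6,-0.5,-0.134,35,2,-1.6,-0.5,-0.134,35,2,-1.6,-0.5,-0.134,35,2,-1.6,-0.5,-0.134,35,2,-1.6,-0.5,-0.134,35,2,-1.6,-0.5,-0.134,35,2,-1.6,-0.5,-0.134],
  "squeeze": 40
}}

```text
clock: 1.1
position: [0.3309, 0.3991, 0.1808]
ee_rot: [0.0, 0.708, 0.706, -0.0]
contact_force: [0.2, 0.3, 0.2]
width: 0.0303
```

Call:
{"name": "carry_out", "arguments": {
  "moves": [35,2.1,-1.6,-1,0,35,2.1,-1.6,-1,0,35,2.1,-1.6,-1,0,35,2.1,-1.6,-1,0,35,2.1,-1.6,-1,0,35,2.1,-1.6,-1,0,35,2.1,-1.6,-1,0,35,2.1,-1.6,-1,0,35,2.1,-1.6,-1,0,35,2.1,-1.6,-1,0]
}}

```text
clock: 2.1
position: [0.5409, 0.2392, 0.0805]
ee_rot: [-0.0, 0.706, 0.708, -0.0]
contact_force: [-0.5, -0.6, 0.6]
width: 0.0299
```

Call:
{"name": "carry_out", "arguments": {
  "moves": [35,0,0.4,-1,0,35,0,0,-1,0,35,0,0,-1,0,35,0,0,-1,0,35,0,0,-1,0,35,0,0,-0.9,0,35,0,0,-0.6,0,35,0,0,-0.5,0,35,0,0,-0.4,0,35,0,0,0,0]
}}

```text
clock: 3.1
position: [0.5402, 0.2439, 0.0069]
ee_rot: [-0.0, 0.706, 0.708, -0.0]
contact_force: [0.3, 0.1, -0.4]
width: 0.0297
```

```bash
python3 - <<'E'
from h import *
print(manip.get_state()["position"],manip.get_state()["contact_force"])
a=grab("wrist","pics/w1.png"); b=grab("scene","pics/s1.png")[90:270,330:530]
cv2.imwrite("pics/w1c.png",np.hstack([cv2.resize(a,(400,250)),cv2.resize(b,(278,250))]))
E
```

```text
[0.54019159 0.24394775 0.00688269] [ 0.30301531  0.11431766 -0.43420543]
```

View pics/w1c.png

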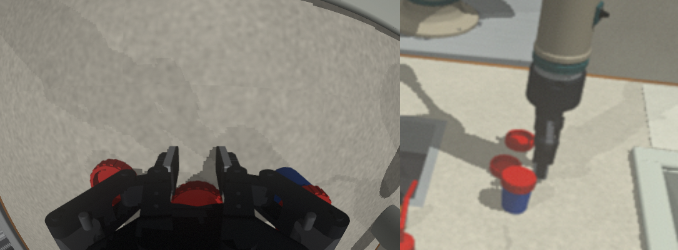

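The crops show cap A centred between the fingers, with both neighbours clear. I'm sweeping it now.

Call:
{"name": "carry_out", "arguments": {
  "moves": [35,0,-0.4,-0.3,0,35,0,-0.8,0,0,35,0,-1,0,0,35,0,-1,0,0,35,0,-1,0,0,35,0,-1,0,0,35,0,-1,0,0,35,0,-1,0,0,35,0,-1,0,0,35,0,-1,0,0]
}}

```text
clock: 4.2
position: [0.5404, 0.1512, 0.0044]
ee_rot: [0.0, 0.706, 0.708, 0.0]
contact_force: [-0.2, -0.7, -0.5]
width: 0.0301
```

Call:
{"name": "carry_out", "arguments": {
  "moves": [35,0,-1.2,0,0,35,0,-1.2,0,0,35,0,-1.2,0,0,35,0,-1.2,0,0,35,0,-1.2,0,0,35,0,-1.2,0,0,35,0,-1.2,0,0,35,0,-1.2,0,0,35,0,-1.2,0,0,35,0,-1.2,0,0]
}}

```text
clock: 5.2
position: [0.5404, 0.031, 0.0043]
ee_rot: [0.0, 0.706, 0.708, 0.0]
contact_force: [-0.2, -0.2, 0.8]
width: 0.0301
```

```bash
python3 - <<'E'
from h import *
a=grab("wrist","pics/w2.png"); b=grab("scene","pics/s2.png")[90:270,180:480]
cv2.imwrite("pics/w2c.png",np.hstack([cv2.resize(a,(380,250)),cv2.resize(b,(416,250))]))
E
```

```text
(no output)
```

View pics/w2c.png

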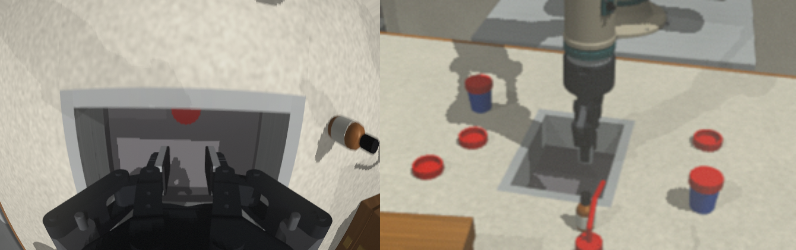

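Cap A is in the tray, seen as the red disc below the rim. Next is cap B.

Call:
{"name": "carry_out", "arguments": {
  "moves": [35,0,0,3,0,35,0,0,3,0,35,0,0,3,0,35,-1.2,3.3,0,0.023,35,-1.2,3.3,0,0.023,35,-1.2,3.3,0,0.023,35,-1.2,3.3,0,0.023,35,-1.3,3.3,0,0.023,35,-1.3,3.3,0,0.023,35,-1.3,3.3,0,0.023]
}}

```text
clock: 6.3
position: [0.4525, 0.2646, 0.0944]
ee_rot: [-0.0, 0.647, 0.763, 0.0]
contact_force: [1.5, -0.4, 0.1]
width: 0.0298
```

Call:
{"name": "carry_out", "arguments": {
  "moves": [35,0,0,-1.5,0,35,0,0,-1.5,0,35,0,0,-1.5,0,35,0,0,-1.5,0,35,0,0,-1.3,0,35,0,0,-0.8,0,35,0,0,-0.5,0,35,0,0,-0.3,0,35,0,0,-0.1,0,35,0,0,0,0]
}}

```text
clock: 7.3
position: [0.4537, 0.2632, 0.0046]
ee_rot: [0.0, 0.647, 0.762, 0.0]
contact_force: [-0.2, -0.3, -0.6]
width: 0.0296
```

Call:
{"name": "carry_out", "arguments": {
  "moves": [35,0.1,-0.6,0,0,35,0.15,-0.9,0,0,35,0.16,-1,0,0,35,0.16,-1,0,0,35,0.16,-1,0,0,35,0.16,-1,0,0,35,0.16,-1,0,0,35,0.16,-1,0,0,35,0.19,-1.2,0,0,35,0.19,-1.2,0,0]
}}

```text
clock: 8.3
position: [0.4695, 0.1631, 0.0043]
ee_rot: [0.0, 0.647, 0.762, 0.0]
contact_force: [-0.0, -0.0, 0.3]
width: 0.0297
```

Call:
{"name": "carry_out", "arguments": {
  "moves": [35,0.2,-1.3,0,0,35,0.2,-1.3,0,0,35,0.2,-1.3,0,0,35,0.2,-1.3,0,0,35,0.2,-1.3,0,0,35,0.2,-1.3,0,0,35,0.2,-1.3,0,0,35,0.2,-1.4,0,0,35,0.2,-1.4,0,0,35,0.2,-1.4,0,0]
}}

```text
clock: 9.3
position: [0.4895, 0.0298, 0.0043]
ee_rot: [0.0, 0.647, 0.762, 0.0]
contact_force: [0.9, -0.2, 0.5]
width: 0.0305
```

```bash
python3 - <<'E'
from h import *
a=grab("wrist","pics/w3.png"); b=grab("scene","pics/s3.png")[90:270,180:480]
cv2.imwrite("pics/w3c.png",np.hstack([cv2.resize(a,(380,250)),cv2.resize(b,(416,250))]))
E
```

```text
(no output)
```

View pics/w3c.png

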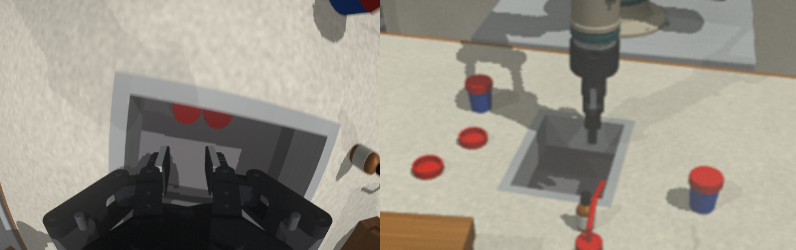

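Call:
{"name": "carry_out", "arguments": {
  "moves": [35,0,0,3,0,35,0,0,3,0,35,0,0,3,0,35,0.6,-3.5,0,-0.023,35,0.6,-3.5,0,-0.023,35,0.6,-3.5,0,-0.023,35,0.6,-3.5,0,-0.023,35,0.6,-3.5,0,-0.023,35,0.7,-3.5,0,-0.023,35,0.7,-3.5,0,-0.023]
}}

```text
clock: 10.4
position: [0.5333, -0.2149, 0.0942]
ee_rot: [-0.0, 0.707, 0.707, 0.0]
contact_force: [0.3, 0.6, 1.1]
width: 0.0299
```

Call:
{"name": "carry_out", "arguments": {
  "moves": [35,0,0,-1.5,0,35,0,0,-1.5,0,35,0,0,-1.5,0,35,0,0,-1.5,0,35,0,0,-1.3,0,35,0,0,-0.8,0,35,0,0,-0.5,0,35,0,0,-0.3,0,35,0,0,-0.1,0,35,0,0,0,0]
}}

```text
clock: 11.4
position: [0.5336, -0.2141, 0.0046]
ee_rot: [0.0, 0.706, 0.708, 0.0]
contact_force: [0.0, -0.2, 0.6]
width: 0.0299
```

Call:
{"name": "carry_out", "arguments": {
  "moves": [35,0,0.5,0,0,35,0,0.6,0,0,35,0,0.7,0,0,35,0,0.8,0,0,35,0,0.8,0,0,35,0,0.9,0,0,35,0,0.9,0,0,35,0,0.9,0,0,35,0,0.9,0,0,35,0,0.9,0,0]
}}

```text
clock: 12.4
position: [0.5333, -0.1341, 0.0044]
ee_rot: [0.0, 0.706, 0.708, 0.0]
contact_force: [0.4, -0.5, -0.8]
width: 0.03
```

Call:
{"name": "carry_out", "arguments": {
  "moves": [35,0,1,0,0,35,0,1,0,0,35,0,1,0,0,35,0,1,0,0,35,0,1.1,0,0,35,0,1.1,0,0,35,0,1.1,0,0,35,0,1.1,0,0,35,0,1.1,0,0,35,0,1.1,0,0]
}}

```text
clock: 13.4
position: [0.5333, -0.028, 0.0043]
ee_rot: [0.0, 0.706, 0.708, 0.0]
contact_force: [0.7, -0.2, 0.8]
width: 0.0299
```

```bash
python3 - <<'E'
from h import *
a=grab("wrist","pics/w4.png"); b=grab("scene","pics/s4.png")[90:270,180:480]
cv2.imwrite("pics/w4c.png",np.hstack([cv2.resize(a,(380,250)),cv2.resize(b,(416,250))]))
E
```

```text
(no output)
```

View pics/w4c.png

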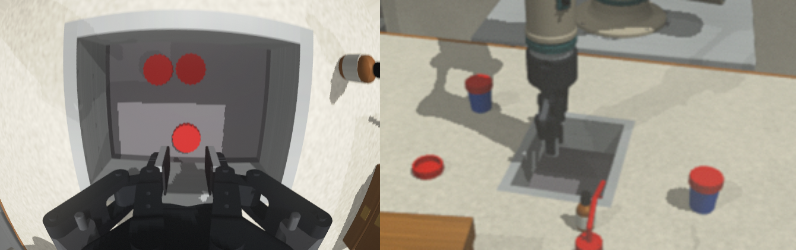

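Three caps are in the tray. The last one is D.

Call:
{"name": "carry_out", "arguments": {
  "moves": [35,0,0,3,0,35,0,0,3,0,35,0,0,3,0,35,1.5,-3.2,0,0.041,35,1.5,-3.2,0,0.041,35,1.5,-3.2,0,0.041,35,1.5,-3.2,0,0.041,35,1.5,-3.2,0,0.041,35,1.4,-3.3,0,0.041,35,1.4,-3.3,0,0.041]
}}

```text
clock: 14.5
position: [0.6366, -0.2566, 0.0941]
ee_rot: [-0.0, 0.597, 0.802, -0.0]
contact_force: [1.0, -0.0, -0.3]
width: 0.0299
```

Call:
{"name": "carry_out", "arguments": {
  "moves": [35,0,0,-1.5,0,35,0,0,-1.5,0,35,0,0,-1.5,0,35,0,0,-1.5,0,35,0,0,-1.3,0,35,0,0,-0.8,0,35,0,0,-0.5,0,35,0,0,-0.3,0,35,0,0,-0.1,0,35,0,0,0,0]
}}

```text
clock: 15.5
position: [0.6366, -0.2551, 0.0047]
ee_rot: [0.0, 0.598, 0.802, 0.0]
contact_force: [0.6, 0.0, 0.1]
width: 0.0301
```

Call:
{"name": "carry_out", "arguments": {
  "moves": [35,-0.2,0.7,0,0,35,-0.27,0.9,0,0,35,-0.3,1,0,0,35,-0.3,1,0,0,35,-0.3,1,0,0,35,-0.3,1,0,0,35,-0.3,1,0,0,35,-0.3,1,0,0,35,-0.3,1,0,0,35,-0.3,1,0,0]
}}

```text
clock: 16.5
position: [0.6074, -0.1581, 0.0043]
ee_rot: [0.0, 0.598, 0.802, 0.0]
contact_force: [0.5, -1.2, 0.8]
width: 0.0296
```

Call:
{"name": "carry_out", "arguments": {
  "moves": [35,-0.35,1.2,0,0,35,-0.35,1.2,0,0,35,-0.35,1.2,0,0,35,-0.38,1.3,0,0,35,-0.38,1.3,0,0,35,-0.38,1.3,0,0,35,-0.38,1.3,0,0,35,-0.38,1.3,0,0,35,-0.38,1.3,0,0,35,-0.38,1.3,0,0]
}}

```text
clock: 17.5
position: [0.5702, -0.0309, 0.0043]
ee_rot: [0.0, 0.598, 0.802, 0.0]
contact_force: [-0.1, -0.8, 0.1]
width: 0.0298
```

Call:
{"name": "carry_out", "arguments": {
  "moves": [35,0,0,1,0,35,0,0,2,0,35,0,0,3,0,35,0,0,3,0,35,-2,0,3,0,35,-3,0,3,0,35,-4,0,2,0,35,-4,0,2,0,35,-4,0,1,0,35,-3,0,0,0]
}}

```text
clock: 18.5
position: [0.3692, -0.0323, 0.2065]
ee_rot: [0.002, 0.598, 0.801, 0.0]
contact_force: [-0.1, 0.1, 0.0]
width: 0.0298
```

```bash
python3 - <<'E'
from h import *
a=grab("wrist","pics/w5.png"); b=grab("scene","pics/s5.png"); t=grab("top","pics/top5.png")
cv2.imwrite("pics/w5c.png",np.vstack([np.hstack([cv2.resize(a,(400,250)),cv2.resize(b,(400,250))]),np.hstack([cv2.resize(t[130:330,180:500],(400,250)),cv2.resize(cv2.imread("pics/top0.png")[130:330,180:500],(400,250))])]))
E
```

```text
(no output)
```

View pics/w5c.png

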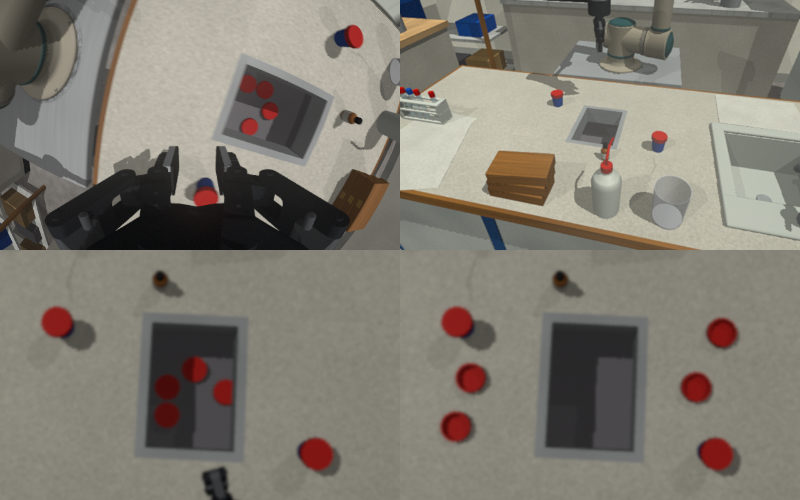

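All four caps lie in the tray. The pots and bottle stand where they were, and the robot is clear.

```bash
python3 - <<'E'
from h import *
print(manip.sign_off())
E
```

```text
the job is handed in; nothing more can be done
None
```

All four caps are in the waste tray. I swept each one along the worktop with the partly open fingers and over the chute edge, without picking any up. I handed the job in at about 18.7 s, against the limit of 61 s.

- **Caps:** the last top and wrist pictures show four caps in the tray and none left on the worktop.
- **Pots and bottle:** in the top picture, both pots and the bottle stand where they were at the start. I compared this by eye and did not measure it.
- **Forces:** force readings at the end of each move stayed under about 2 N.
- **Arm:** at hand-in it was raised about 20 cm above the worktop, touching nothing.

No check failed. The two cameras differed by about 5 mm on where the caps lay, which was too small to affect the sweeps.

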